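# Push a box section down the guide lane to its stop

## Task

Push the red-primed box section into the lane between the two guide rails and on until its leading end sits square and fully home against the blue end stop. The rails are held by magnets only and have just been set, so neither the box section nor the hand may touch either rail. Only push the section along the table, never lift or tip it, and leave the T-joint sample, the nozzle and the tape measure where they are.

Things in the scene. Friction and masses are not known exactly. Their poses are not given: they have to be found in the camera images.
- section: red-primed steel box section with bare welded end caps, closed all round; 100 mm long (its x), 90 wide (y), 40 high, 0.4 to 0.85 kg, sliding with ordinary friction. Origin at the centre of its underside; its +x end leads. It starts on the table before the lane's mouth, pointing roughly down the lane, up to 25 mm off the lane's centre line and 0.2 rad askew. Too wide and long to grip
- section_front (a point): middle of the lower edge of the section's leading (+x) end face, 50 mm ahead of the section's origin
- lane: blue fixed end stop, 108 mm wide, 25 deep, 25 high. Origin at the foot of the middle of the face that the section must meet, at table height. x points down the lane, from mouth to stop (the push direction, roughly to the robot's right), y across the lane, z up. The lane runs from its open mouth at x = -0.170 to the stop face at x = 0; 108 mm clear width (y = -0.054 to 0.054); its floor is the table
- rail_left: left guide rail, fixed: aluminium bar 14 mm high, from y = 0.054 to 0.072 and x = -0.170 to 0.025 in the lane's frame, with black magnets 12 mm high on its outside out to y = 0.078. Same origin and axes as the lane
- rail_right: right guide rail, fixed: the same on the other side, y = -0.072 to -0.054, magnets out to y = -0.078. Same origin and axes as the lane
- pipe (a point): point on the centre line of a fixed pipe, 40 mm thick, part of the room, that hangs level at the right of the table, 0.32 to 0.36 m above it. From here the pipe runs back towards the robot, 0.23 m nearer and 0.1 m to the left, where it ends; on the far side it joins the stand and the bigger, higher pipe. Steer the arm round or over it
- t_joint: bystander, loose: T-shaped weld sample 80 x 45 x 40 mm high, standing outside the right rail. Origin at the centre of its underside
- nozzle: bystander, loose: brass torch nozzle, 23 mm across and 52 mm high, standing upright outside the left rail. Origin at the centre of its underside
- tape_measure: bystander, loose: yellow tape measure 66 x 99 x 38 mm high, lying at the near left of the table. Origin at the middle of its underside

How it is judged (in metres and radians):
At the end, for the whole second after the job is handed in: the middle of the section's leading end is within 4 mm of the stop face, the section lies flat in the lane within 9 mm of its centre line and 0.08 rad of its direction, at rest (x of section_front in the frame of lane above -0.004 m and y of section in the frame of lane between -0.009 and 0.009 m and angle between the x axis of section and the x axis of lane, either way round below 0.08 rad and height (world z) of section below 0.004 m and angle between section's own z axis and vertical below 0.05 rad and linear speed of section below 0.01 m/s); the robot touches nothing.
It fails at once if anything touches a guide rail (contact force between any of rail_left, rail_right and anything else above 0.3 N).
It fails at once if the section is lifted (10 mm) or tipped (0.15 rad) (height (world z) of section above 0.01 m or angle between section's own z axis and vertical above 0.15 rad).
It fails at once if the T-joint sample (15 mm) is disturbed (distance of t_joint from where it was at the start of the episode above 0.015 m).
It fails at once if the nozzle (15 mm) is disturbed (distance of nozzle from where it was at the start of the episode above 0.015 m).
It fails at once if the tape measure (15 mm) is disturbed (distance of tape_measure from where it was at the start of the episode above 0.015 m).
It also fails if it takes over 61 s, if anything falls off the work surface, if the arm or the gripper's body presses on something with over 40 N, if the wrist force passes 120 N, or if a joint passes its speed limit or range.

## Robot

A 6-joint arm with a two-finger parallel gripper is mounted at the origin on a cart in front of the work surface, level with it; the furniture and walls round the work are solid. World frame = base frame: x ahead of the robot, y to its left, z up, the work surface at z = 0. Lengths are in m, angles in degrees, forces in N, time in s.
With the tool pointing down it reaches from about 0.325 to 0.775 m from the base axis. Payload 5.5 kg.
Tool frame: the origin (TCP) lies at the centre of the arm's flange, where the gripper is bolted on; the fingertips stand 182 mm ahead of it and the grasp point (between the pads) lies 163 mm ahead of it; z points along the fingers, y is the direction in which the jaws open and shut (so a half turn about z gives the same grasp; the last joint's range is limited). The gripper opens to 88 mm and grips with 3 to 60 N. Pads are 20 mm wide; open, the fingers measure 115 mm over their backs; the gripper's body (75 mm by 178 mm) begins 61 mm behind the grasp point.
Start: joints at [61.496, 5.22, 70.514, -0, 104.267, -3.249], TCP at [0.256, 0.543, 0.405] pointing down, gripper open.
Joint ranges: [-164.24, 164.24], [-49.07, 125.15], [9.68, 141.18], [-86.29, 266.29], [3.28, 154.24], [-151.56, 151.56]. Speed limits (degrees/s): [147.25, 147.25, 172.46, 180, 180, 180].

## Interface

Orientations are given as [roll, pitch, yaw] about the fixed x, y, z axes, in that order (R = Rz(yaw) Ry(pitch) Rx(roll)).
In Python, from station import r gives the robot as it stands. The module is installed in compiled form; this text tells all that it offers. Calls block until the motion is done:
- r.reach(position, orientation): joint-space move of the TCP to a pose.
- r.servo_line(position, rotation=None, speed=0.15): straight line of the TCP; rotation=None keeps the orientation; speed is the mean speed in m/s.
- r.move_joints(angles): joint-space move.
- r.let_go() and r.grab(squeeze=None): open the fingers fully, or close them until they stop; squeeze is the grip in N (None keeps the last).
- r.wait(seconds).
- r.inverse_kinematics(position, orientation): joint angles nearest the present ones, or None.
- r.sense(): the state.
- r.snapshot(name): name is "side" or "top" or "wrist"; returns a dict with "frame" (384x512x3 uint8, red, green, blue), "fx", "fy", "cx", "cy" (pixels), "R" (3x3) and "t" (3): a world point X has camera coordinates R X + t. Camera axes: x right, y down, z forward; pixel columns grow to the right and rows downward; lengths in m; the calibration is good to about 2 mm. A picture is of the moment at which its call begins. There is no depth.
A pose or a line that the arm cannot do raises r.IKError and nothing moves.
- r.hand_in(): hands the job in, once; it reports no verdict.
The state is a dict: "clock": time; "joints": joint angles; "joint_vel": joint speeds; "joint_torque": joint torques, N m; "tcp_pos": TCP position; "orientation": TCP orientation; "contact_force": force on the tool from outside, world axes, zero at the start; "torque": the same for the moment, N m; "opening": finger opening in m.
Only numpy, scipy, OpenCV 4.12 (cv2) and the standard library are available. Lean on these libraries where they do the work, as an engineer would, in place of code of your own. Each camera call takes 0.05 s, during which the arm holds its last target.

## Working session

There is one attempt and no reset: what is moved stays moved. The work goes in short steps, each a Python script; the robot and the scene stay as the last script left them, time stands still between calls to the robot, and variables do not carry over. Pictures are saved under pics/ and viewed, and the job is handed in when it is done.

```bash
mkdir -p pics
python3 - <<'E'
from station import r
import cv2,pickle
s=r.sense();print(s['clock'],s['tcp_pos'],s['orientation'],s['opening'])
for n in('side','top','wrist'):
    d=r.snapshot(n);cv2.imwrite(f'pics/{n}0.png',d['frame'][:,:,::-1]);pickle.dump(d,open(f'{n}0.pkl','wb'));print(n,d['fx'],d['cx'],d['cy'],d['R'],d['t'])
E
```

```text
0.0 [0.25602192 0.54269318 0.40352989] [-1.79889977e+02 -4.72110167e-03  1.54743461e+02] 0.08781205196913461
side 389.99920793099545 255.49938195935005 194.9917409518601 [[-0.9708762   0.23956277  0.00301494]
 [ 0.20444302  0.83497611 -0.51089916]
 [-0.12490982 -0.49540345 -0.85963536]] [0.49919642 0.05774389 1.4622534 ]
top 408.7584706736887 254.79663652224392 190.79448980818978 [[-0.01158856 -0.99946529 -0.03057502]
 [-0.99351756  0.01496691 -0.11268914]
 [ 0.11308649  0.02907091 -0.99315977]] [-0.03206578  0.51483267  1.18949618]
wrist 334.42921920715094 253.8894019482853 193.77342031185896 [[ 0.4266878   0.90439651 -0.00211761]
 [ 0.87605869 -0.41273439  0.24934212]
 [ 0.22463014 -0.10824639 -0.96841315]] [-0.59958706 -0.03014952  0.39011119]
```

View pics/side0.png

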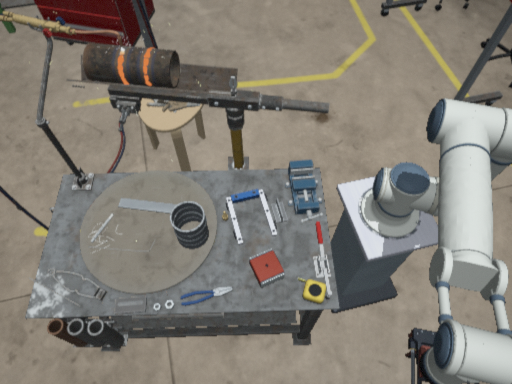

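View pics/top0.png

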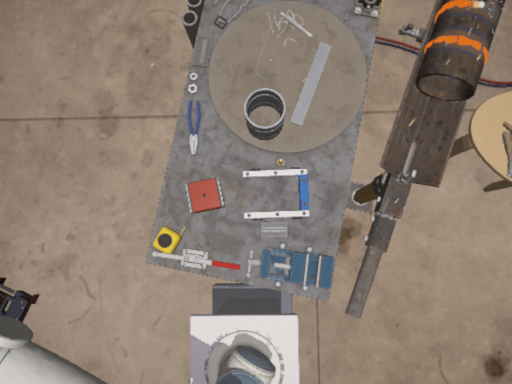

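View pics/wrist0.png

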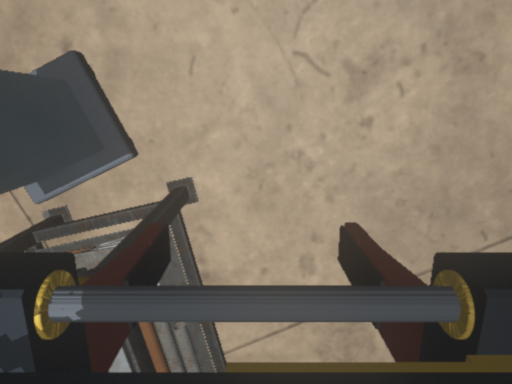

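Run:
```python
import cv2
a=cv2.imread('pics/top0.png')[140:260,140:340];cv2.imwrite('pics/z1.png',cv2.resize(a,None,fx=4,fy=4,interpolation=cv2.INTER_CUBIC))
a=cv2.imread('pics/side0.png')[170:310,200:360];cv2.imwrite('pics/z2.png',cv2.resize(a,None,fx=4,fy=4,interpolation=cv2.INTER_CUBIC))
```

```text
(no output)
```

View pics/z1.png

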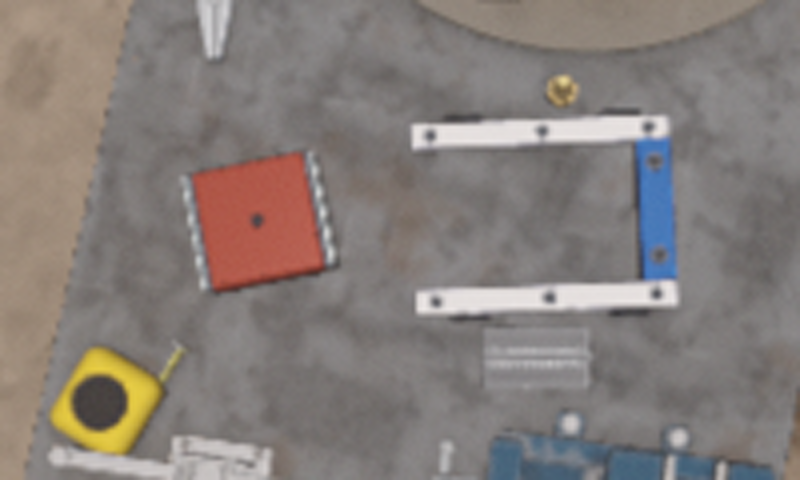

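View pics/z2.png

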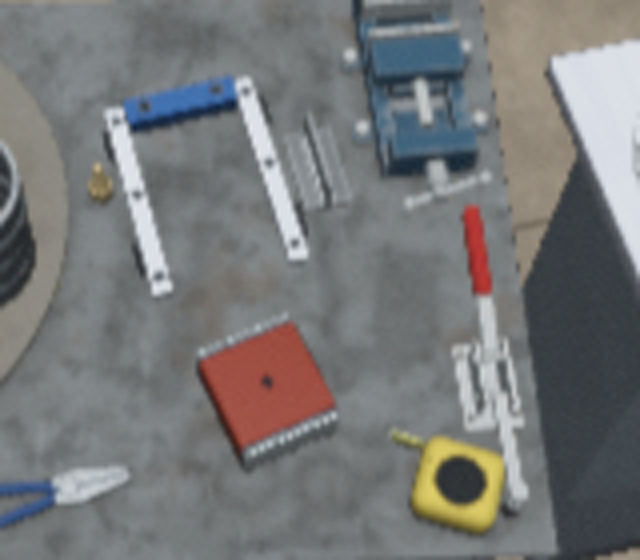

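```bash
cat > h.py <<'E'
import cv2,numpy as np
def ray(d,px,z):
    px=np.atleast_2d(np.asarray(px,float))
    c=np.c_[(px[:,0]-d['cx'])/d['fx'],(px[:,1]-d['cy'])/d['fy'],np.ones(len(px))]
    R=np.array(d['R']);o=-R.T@np.array(d['t']);v=c@R
    return (o+v*((z-o[2])/v[:,2])[:,None])[:,:2]
def up(d,k=4):
    return cv2.resize(d['frame'],None,fx=k,fy=k,interpolation=cv2.INTER_CUBIC)
def comps(m,amin,amax=1e9):
    c,_=cv2.findContours(m.astype(np.uint8),cv2.RETR_EXTERNAL,cv2.CHAIN_APPROX_NONE)
    return [x for x in c if amin<cv2.contourArea(x)<amax]
def unp(c,k=4): return (np.asarray(c).reshape(-1,2)+.5)/k-.5
def rect(d,c,z,k=4):
    p=ray(d,unp(c,k),z); (cx,cy),(w,h),a=cv2.minAreaRect((p*1000).astype(np.float32))
    # long-axis direction and short
    return np.array([cx,cy])/1000,(w,h),a
def hsv(d,k=4): return cv2.cvtColor(up(d,k),cv2.COLOR_RGB2HSV)
def redmask(H): return (((H[...,0]<9)|(H[...,0]>172))&(H[...,1]>120)&(H[...,2]>90))
E
python3 - <<'E'
from h import *; import pickle
for n in('top','side'):
    d=pickle.load(open(n+'0.pkl','rb'));print(n,'cam',-np.array(d['R']).T@d['t'])
    H=hsv(d)
    roi=np.zeros(H.shape[:2],bool)
    if n=='top': roi[150*4:250*4,150*4:330*4]=1
    else: roi[170*4:300*4,215*4:310*4]=1
    for nm,m,z,lo,hi in(('red',redmask(H),.04,6000,1e9),('white',(H[...,1]<40)&(H[...,2]>185),.014,2500,1e9),('blue',(H[...,0]>102)&(H[...,0]<118)&(H[...,1]>170)&(H[...,2]>120),.025,1000,1e9),('yel',(H[...,0]>20)&(H[...,0]<33)&(H[...,1]>150)&(H[...,2]>120),.038,300,1e9),):
        for c in comps(m&roi,lo): 
            p,s,a=rect(d,c,z);print(nm,p.round(4),np.round(s,1),round(a,2),unp(c).mean(0).round(1))
E
```

```text
top cam [ 0.37660775 -0.07433384  1.23839539]
red [0.5027 0.1111] [89.8 82.5] 11.11 [204.1 195.1]
white [ 0.4457 -0.1019] [ 18.9 194.5] 1.31 [278.1 213.9]
white [ 0.5711 -0.0987] [ 18.  193.1] 1.31 [274.4 172.3]
yel [0.3711 0.2225] [64.  67.1] 58.93 [166.1 239.6]
side cam [0.6555024  0.55660173 1.28500099]
red [0.5059 0.1143] [88.8 81.7] 11.33 [266.  265.8]
white [ 0.5723 -0.1038] [ 18.3 179.1] 1.28 [233.3 217. ]
white [ 0.4462 -0.0993] [ 17.7 196.2] 1.41 [266.8 210.6]
```

```bash
cat >> h.py <<'E'
TH=np.radians(-88.65); XH=np.array([np.cos(TH),np.sin(TH)]); YH=np.array([-XH[1],XH[0]])
O=np.array([0.5101,-0.1728]); ORI=[180,0,91.35]
def W(x,y,z): return list(O+x*XH+y*YH)+[z]
def L(p): p=np.atleast_2d(p)[:,:2]-O; return np.c_[p@XH,p@YH]
E
python3 - <<'E'
from h import *; import pickle
from station import r
d=pickle.load(open('top0.pkl','rb'));print('pipe end',ray(d,[[360,312],[385,245]],.34))
s=r.sense();w=pickle.load(open('wrist0.pkl','rb'));print('wristcam',-np.array(w['R']).T@w['t'])
p=W(-.38,.007,.30);print(p,r.inverse_kinematics(p,ORI))
r.reach(p,ORI);r.grab()
s=r.sense();print(s['clock'],s['tcp_pos'],s['orientation'],s['opening'],s['joints'])
for n in('side','top','wrist'):
    d=r.snapshot(n);cv2.imwrite(f'pics/{n}1.png',d['frame'][:,:,::-1]);pickle.dump(d,open(f'{n}1.pkl','wb'))
E
python3 -c "
import cv2,numpy as np
a=[cv2.imread(f'pics/{n}1.png') for n in('side','top','wrist')]
cv2.imwrite('pics/m1.png',cv2.resize(np.vstack([np.hstack(a[:2]),np.hstack([a[2],a[2]*0])]),(800,600)))"
```

```text
pipe end [[ 0.21637721 -0.26863611]
 [ 0.35687589 -0.32792504]]
wristcam [0.1946185  0.57204883 0.38403666]
[np.float64(0.5081453463747542), np.float64(0.20725944183667547), 0.3] [ 1.86372677e+01 -2.41424100e+00  8.88635581e+01 -2.54444375e-14
  9.35506829e+01  1.72872677e+01]
3.0833 [0.5081355  0.20727275 0.30000252] [ 1.79999742e+02 -8.09377812e-04  9.13534415e+01] 0.00040190981661468786 [ 1.86387032e+01 -2.41515653e+00  8.88641915e+01  6.97613332e-04
  9.35504785e+01  1.72853049e+01]
```

View pics/m1.png

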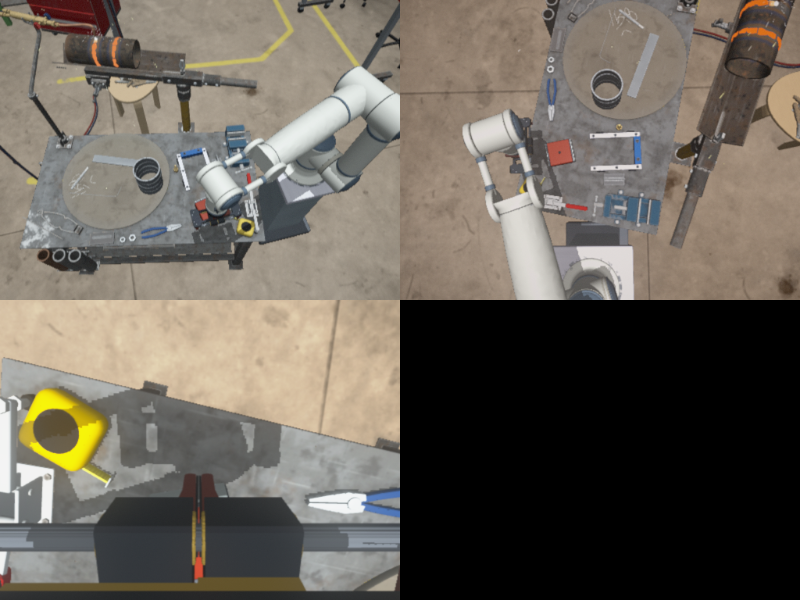

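```bash
cat >> h.py <<'E'
import pickle
def look(r,tag):
    a=[]
    for n in('side','top'):
        d=r.snapshot(n);cv2.imwrite(f'pics/{n}{tag}.png',d['frame'][:,:,::-1]);pickle.dump(d,open(f'{n}{tag}.pkl','wb'))
        H=hsv(d);roi=np.zeros(H.shape[:2],bool)
        if n=='top': roi[150*4:225*4,150*4:330*4]=1
        else: roi[170*4:300*4,215*4:310*4]=1
        for c in comps(redmask(H)&roi,3000):
            p,s,ang=rect(d,c,.04); ang=(ang+45)%90-45
            print(n,'sec lane',L(p)[0].round(4),np.round(s,1),'yaw rel',round(ang-1.35,2))
        f=d['frame'][140:300,130:340,::-1] if n=='top' else d['frame'][160:320,170:380,::-1]
        a.append(cv2.resize(f,None,fx=1.9,fy=1.9,interpolation=cv2.INTER_CUBIC))
    cv2.imwrite(f'pics/m{tag}.png',np.hstack(a))
def st(r):
    s=r.sense();print(round(s['clock'],2),'tcp lane',L(s['tcp_pos'])[0].round(4),round(s['tcp_pos'][2],4),'F',np.round(s['contact_force'],2));return s
E
python3 - <<'E'
from h import *
from station import r
r.servo_line(W(-.38,.007,.194),speed=.15);st(r)
r.servo_line(W(-.36,.007,.194),speed=.06);st(r)
r.servo_line(W(-.315,.007,.194),speed=.04);st(r)
look(r,'2')
E
```

```text
4.09 tcp lane [-0.3801  0.0074] 0.1951 F [-0.38 -0.45 -0.03]
4.58 tcp lane [-0.3595  0.0071] 0.1943 F [ 0.16 -0.7   0.44]
5.85 tcp lane [-0.3148  0.007 ] 0.194 F [-0.31  0.08 -0.74]
top sec lane [-0.2515 -0.0061] [88.6 81.7] yaw rel 3.51
```

View pics/m2.png

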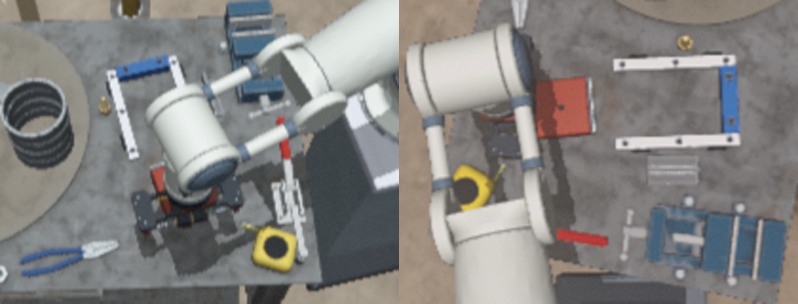

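Run:
```python
from h import *
from station import r
r.servo_line(W(-.330,.007,.194),speed=.08)
r.servo_line(W(-.330,-.014,.194),speed=.06)
r.servo_line(W(-.315,-.014,.194),speed=.06)
r.servo_line(W(-.283,-.008,.194),speed=.03);st(r)
look(r,'3')
```

```text
8.43 tcp lane [-0.2828 -0.008 ] 0.1939 F [-1.22  1.02 -0.79]
top sec lane [-0.2172 -0.0032] [88.9 74.1] yaw rel -0.82
```

View pics/m3.png

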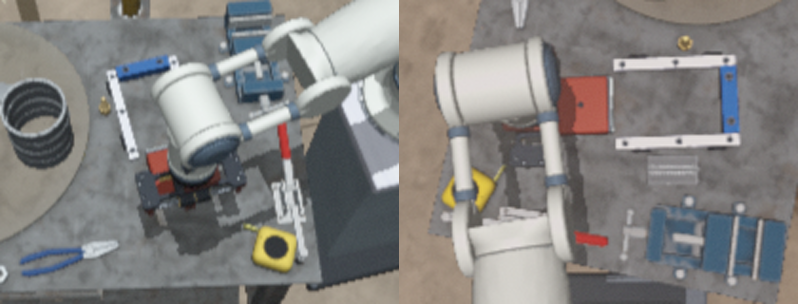

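Run:
```python
from h import *
from station import r
r.servo_line(W(-.233,-.006,.194),speed=.035);st(r)
look(r,'4')
```

```text
10.11 tcp lane [-0.233 -0.006] 0.194 F [-0.26  1.53 -1.25]
top sec lane [-0.1616 -0.0012] [89. 62.] yaw rel -0.61
```

View pics/m4.png

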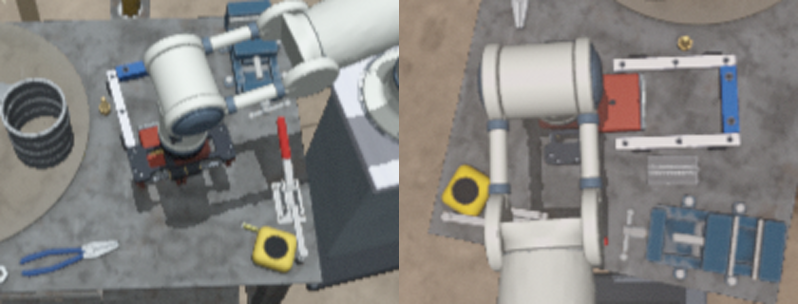

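Run:
```python
from h import *
from station import r
r.servo_line(W(-.165,-.006,.194),speed=.04);st(r)
look(r,'5')
```

```text
12.06 tcp lane [-0.165 -0.006] 0.194 F [ 0.35  1.56 -0.43]
top sec lane [-0.086  -0.0009] [88.3 46.2] yaw rel -0.5
```

View pics/m5.png

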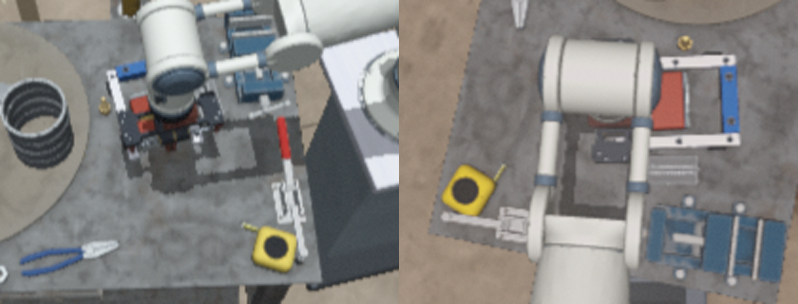

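Run:
```python
from h import *
from station import r
r.servo_line(W(-.122,-.006,.194),speed=.04);st(r)
x=-.122
while x<-.098:
    x+=.001
    r.servo_line(W(x,-.006,.194),speed=.02)
    s=st(r); f=s['contact_force'][1]
    if f>12: break
look(r,'6')
```

```text
13.38 tcp lane [-0.1218 -0.006 ] 0.194 F [-0.71  0.64 -0.62]
13.63 tcp lane [-0.1211 -0.006 ] 0.194 F [-0.62  2.38  0.3 ]
13.88 tcp lane [-0.1201 -0.006 ] 0.194 F [-0.53  3.68 -0.54]
14.13 tcp lane [-0.1189 -0.006 ] 0.194 F [ 0.2   3.14 -0.34]
14.38 tcp lane [-0.1179 -0.006 ] 0.194 F [0.31 2.7  0.61]
14.63 tcp lane [-0.1169 -0.006 ] 0.194 F [-0.67  2.83  0.13]
14.88 tcp lane [-0.1159 -0.006 ] 0.194 F [-0.41  2.68 -0.3 ]
15.13 tcp lane [-0.1149 -0.006 ] 0.194 F [-0.48  2.78  0.25]
15.38 tcp lane [-0.1139 -0.006 ] 0.194 F [-0.63  2.48  0.55]
15.63 tcp lane [-0.1129 -0.006 ] 0.194 F [-0.65  2.99  0.54]
15.88 tcp lane [-0.1119 -0.006 ] 0.194 F [-0.68  3.79  0.66]
16.13 tcp lane [-0.1114 -0.0059] 0.194 F [ 1.15  5.76 -0.97]
16.38 tcp lane [-0.1111 -0.0058] 0.194 F [2.2  9.14 1.14]
16.63 tcp lane [-0.1107 -0.0058] 0.1941 F [ 1.31 13.05  1.2 ]
```

View pics/m6.png

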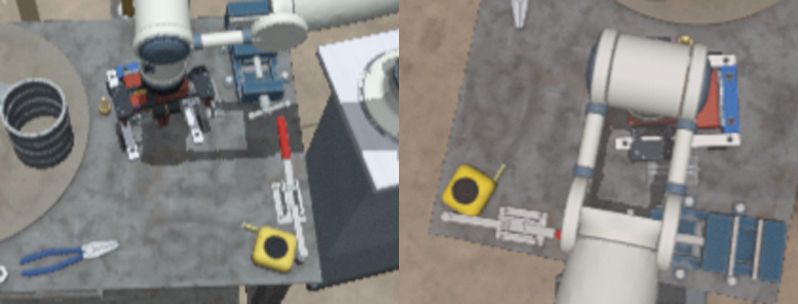

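Run:
```python
from h import *
from station import r
r.servo_line(W(-.15,-.006,.194),speed=.06)
r.servo_line(W(-.15,-.006,.30),speed=.15)
r.servo_line(W(-.40,.0,.30),speed=.2);st(r)
look(r,'7')
for n in('top','side'):
    d=pickle.load(open(n+'7.pkl','rb'));H=hsv(d)
    for nm,m,z,lo in(('red',redmask(H),.04,5000),('blue',(H[...,0]>102)&(H[...,0]<118)&(H[...,1]>170)&(H[...,2]>120),.025,800),('white',(H[...,1]<40)&(H[...,2]>185),.014,2500)):
        roi=np.zeros(H.shape[:2],bool)
        if n=='top':roi[600:900,900:1300]=1
        else: roi[170*4:300*4,200*4:300*4]=1
        for c in comps(m&roi,lo):
            p,s,a=rect(d,c,z);print(n,nm,L(p)[0].round(4),np.round(s,1),round(a,2))
```

```text
19.82 tcp lane [-3.993e-01  1.000e-04] 0.3 F [ 0.74  0.69 -0.04]
side sec lane [-0.0538  0.0026] [89.3 80.6] yaw rel -0.19
top sec lane [-0.0503 -0.0009] [89.4 82. ] yaw rel 0.08
top red [-0.0503 -0.0009] [89.4 82. ] 1.43
top white [-0.0725 -0.063 ] [ 18.5 194.4] 1.62
top white [-0.0726  0.0627] [ 17.9 193. ] 1.39
side red [-0.0538  0.0026] [89.3 80.6] 1.16
side white [-0.2    -0.0927] [115.6 137.2] 21.47
side white [-0.0755  0.0637] [ 19.2 196.2] 1.17
side white [-0.065  -0.0432] [126.1 151.5] 22.67
```

View pics/m7.png

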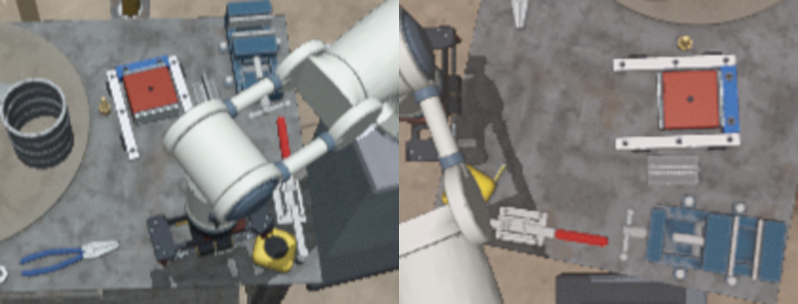

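Run:
```python
from station import r
r.wait(0.3);r.hand_in();print(r.sense()['clock'])
```

```text
the job is handed in; nothing more can be done
the job is handed in; nothing more can be done
```

The section is fully home against the blue end stop, square in the lane, and I handed the job in at about 20 s. `hand_in` gave no verdict.

- **How it was pushed:** I used the closed fingers on the section's rear face. An off-centre push took out the roughly 10° skew. A slightly diagonal push then took out a sideways drift of about 6 mm. After that it went straight down the lane, and I crept forward until the push force rose to 13 N at the stop. The arm then backed out and lifted clear.
- **Position along the lane, after backing off:** the section's centre is at x = -0.0503 m from the top camera. The side camera read -0.0538 raw, which becomes about -0.051 once corrected by the rail it saw. Home is -0.050, and the limit is 4 mm.
- **Offset and angle:** y is -0.9 mm (top) or +2.6 mm raw (side); both are inside the 9 mm limit. The angle to the lane is within 0.2° in both views.
- **Where the cameras disagreed:** the two differ by about 3.5 mm along and across the lane, about what 2 mm calibration on each would give. The side camera's fit of the right rail was unusable because it merged with other white parts, so I relied on the top camera there.
- **Rails and bystanders:** the top camera found both rails within 1 mm of where they started. The nozzle and T-joint look unmoved in the last pictures. The tape measure was half hidden by the arm in that last view and I did not measure it again, though the hand never came near it at table height.

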